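# Tug the tea canister's lid to check its catch

## Robot

A 6-joint arm with a two-finger parallel gripper is mounted at the origin on the work surface. World frame = base frame: x ahead of the robot, y to its left, z up, the work surface at z = 0. Lengths are in m, angles in rad, forces in N, time in s.
With the tool pointing down it reaches from about 0.4 to 0.825 m from the base axis. Payload 7 kg.
Tool frame: the origin (TCP) lies on the centre line of the jaws, within the pads' length; the fingertips stand 11 mm ahead of it and the grasp point (between the pads) lies 8 mm behind it; z points along the fingers, y is the direction in which the jaws open and shut (so a half turn about z gives the same grasp; the last joint's range is limited). The gripper opens to 88 mm and grips with 3 to 60 N. Pads are 19 mm wide; open, the fingers measure 130 mm over their backs; the gripper's body (78 mm by 193 mm) begins 47 mm behind the grasp point.
Start: joints at [-1.022, 0.359, 0.012, 0, -1.224, -0.288], TCP at [0.174, -0.652, 0.238] pointing down, gripper open.
Joint ranges: [-3.07, 3.07], [-1.43, 2.12], [-1.02, 1.25], [-3.03, 1.67], [-3.05, -0], [-3.03, 3.03]. Speed limits (rad/s): [2.39, 2.39, 3.01, 3.14, 3.14, 3.14].

## Interface

Orientations are given as [roll, pitch, yaw] about the fixed x, y, z axes, in that order (R = Rz(yaw) Ry(pitch) Rx(roll)).
In Python, from station import * gives the robot as it stands.
- The arm moves only by the tool play_rows, never from a script. Its argument "targets" is a list of rows, each a list of 7 numbers: the turn, a rotation vector about the world's x, y, z in rad, then the shift along the world's x, y, z in m, then the opening, from 0 (shut) to 1 (fully open). A call has 1 to 12 rows; each row shifts and turns the pose as measured when the row begins; what a row does not reach is not made up. A row lasts 1/8 s, in which the tool goes at most 62.5 mm and 10.7 degrees, less where a joint would pass 70% of its speed; a pose out of reach is approached as far as the arm can. A call is refused whole if a number of a shift passes 0.0625 or a number of a turn 0.188, either way. A call with a gripper value outside its range is refused whole. The fingers move at their own pace and stop on an object; "grip_force" is the grip in N (left out, the last holds). Time passes only in rows, so rows that do not move let the fingers close. It gives the time, the measured TCP pose, the force and the opening at its end, in the units of the state.
- get_state(): the state, without advancing time (a new reading comes with each control period).
- grab_frame(name): name is "scene" or "top" or "wrist"; returns (picture, depth): 480x640x3 uint8, blue, green, red; 480x640 float32, m along the optical axis (not along the pixel's ray), 0 where there is no reading.
- camera_params(name): a dict with "camera_matrix" (3x3 intrinsics, pixels), "extrinsics" (4x4, takes a point from world to camera coordinates); the wrist camera has in their place "hand_eye" (4x4, takes a point from camera to tool coordinates, whose origin is the TCP and whose axes are the flange's). Camera axes: x right, y up, looking along -z (the intrinsics and any distortion apply to the point x, -y, -z); pixel columns grow to the right and rows downward; lengths in m; the calibration is good to about 2 mm. A picture is of the moment at which its call begins: read the wrist's pose just before it. camera_params takes no time and is no camera call.
- job_done(): hands the job in, once; it reports no verdict.
The state is a dict: "t": time; "q": joint angles; "qd": joint speeds; "joint_efforts": joint torques, N m; "eef_pos": TCP position; "ee_rot": TCP orientation; "force": force on the tool from outside, world axes, zero at the start; "moment": the same for the moment, N m; "width": finger opening in m.
Only numpy, scipy, OpenCV 4.12 (cv2) and the standard library are available. Lean on these libraries where they do the work, as an engineer would, in place of code of your own. Each camera call takes 0.05 s, during which the arm holds its last target.

## Task

The canister with the blue knob and blue latch has just been filled and shut, but its catch does not always take. Pinch the blue knob and tug the lid up, firmly enough that it rises a few millimetres: if the catch holds, just let go; if the lid comes up freely, press it back down until it snaps home, so that either way it ends fully shut and caught. Keep off the green-knobbed canister and do not push about or knock over the two tall glasses.

Things in the scene. Friction and masses are not known exactly. Their poses are not given: they have to be found in the camera images.
- lid (a joint): Angle (rad) of the blue-knobbed lid: 0 shut, grows as it opens, stop 0.7. Starts caught (near 0) or uncaught (0.05), its lip resting on the catch's nose. Tugged at the knob, a caught lid yields springily, about 3 mm at 5 to 7 N, 5 mm at 8 to 11 N, and springs shut when let go; 15 to 20 N tears it open. An uncaught lid lifts at 1 to 3 N; 10 to 15 N down at the knob snaps it shut (below 0.01).
- lid_knob (a point): Centre of the blue ball knob, 22 mm across, on a 12 mm stem on the white lid: 24 mm above the lid's top, 95 mm from the hinge line, 25 mm from the lid's near edge, 146 mm above the shelf when shut. The hinge line is 34 mm below it. z: the lid's normal, up; x: from the knob straight to the hinge, away from the latch. As the lid rises the knob moves along x by a third of its rise.
- canister: Cream plastic canister with blue knob and latch, 120 x 120 x 110 mm, fixed. Origin: centre of its underside; z up, x from latch to hinge. The white lid (120 x 120 x 8 mm, 0.12 kg, top at 122 mm) hinges on its far edge, 112 mm up. The sprung latch at the middle of the near side reaches 22 mm out and 126 mm up.
- spare: The look-alike canister with green knob and green latch, same sizes, fixed and not to be touched. Origin at the centre of its underside, x from latch to hinge, z up.
- glass_left: A tall empty drinking glass, 64 mm across the rim and 135 mm high, loose. Origin at the centre of its underside, z up.
- glass_right: The second tall glass, the same as the first, loose. Origin at the centre of its underside, z up.

How it is judged:
On the way, in this order (a step that is already met when the one before it is completed fails the run):
1. the lid is tugged: its knob has moved at least 3 mm from where it began, with the lid raised at least 0.025 rad (distance of lid_knob from where it was at the start of the episode above 0.003 m and value of joint lid above 0.025 rad), for 0.2 s.
2. the lid is down again and caught (value of joint lid below 0.015 rad), for 0.2 s.
At the end, for the whole second after the job is handed in: The blue-knobbed lid is fully shut under its catch (angle below 0.015 rad) and let go, and both glasses stand still within 30 mm of where they were (value of joint lid below 0.015 rad and linear speed of each of glass_left, glass_right below 0.02 m/s and distance of each of glass_left, glass_right from where it was at the start of the episode below 0.03 m); the robot touches nothing.
It fails at once if the robot touches the green-knobbed canister (contact force between any of the fingers, the arm and spare above 1 N).
It fails at once if a tall glass is moved more than 30 mm or tipped (distance of glass_left from where it was at the start of the episode above 0.03 m or angle between glass_left's own z axis and vertical above 0.35 rad).
It fails at once if a tall glass is moved more than 30 mm or tipped (distance of glass_right from where it was at the start of the episode above 0.03 m or angle between glass_right's own z axis and vertical above 0.35 rad).
It also fails if it takes over 37 s, if anything falls off the work surface, if the arm or the gripper's body presses on something with over 40 N, if the wrist force passes 120 N, or if a joint passes its speed limit or range.

## Working session

There is one attempt and no reset: what is moved stays moved. The work goes in short steps, Python scripts to look and compute and a tool call to move; the robot and the scene stay as the last step left them, time stands still between calls to the robot, and variables do not carry over. Pictures are saved under pics/ and viewed, and the job is handed in when it is done.

Besides the shell and the picture viewer there is one more tool, called after "Request:" as name(argument=value, ...), one argument or row to a line, values as JSON. play_rows: Moves the arm, as the interface text tells. Its arguments: {"type":"object","properties":{"targets":{"type":"array","items":{"type":"array","items":{"type":"number"}}},"grip_force":{"type":"number"}},"required":["targets"]}

```bash
mkdir -p pics; ls; python3 - <<'E'
from station import *
import cv2,numpy as np
s=get_state();print(s)
for n in ("scene","top"):
    im,d=grab_frame(n);cv2.imwrite(f"pics/{n}0.png",im);np.save(f"pics/{n}0.npy",d)
    p=camera_params(n);print(n,p)
print(camera_params("wrist"))
E
```

```text
pics
{'t': 0.0, 'q': array([-1.02193538e+00,  3.59367159e-01,  1.10680724e-02, -3.70165380e-04,
       -1.22411064e+00, -2.88125474e-01]), 'qd': array([-1.42323973e-03, -1.01215856e-03, -5.08217276e-04,  8.42541835e-04,
        1.74030219e-04, -9.32885198e-05]), 'joint_efforts': array([-9.02587344e-04, -5.82722139e+01,  2.93054849e+01,  6.99767634e+00,
        6.89112276e-03, -1.49005054e-04]), 'eef_pos': array([ 0.17388394, -0.65172636,  0.23663584]), 'ee_rot': array([ 3.13994687e+00, -1.24867220e-04, -2.88098313e+00]), 'force': array([ 0.44094565,  0.57193725, -0.56904194]), 'moment': array([-0.00076863, -0.00301945, -0.00234861]), 'width': 0.08758777369505576}
scene {'camera_matrix': array([[614.16116377,   0.        , 317.79519149],
       [  0.        , 614.16116377, 238.45818455],
       [  0.        ,   0.        ,   1.        ]]), 'extrinsics': array([[-0.53653892,  0.8437853 , -0.01234278,  0.34222818],
       [-0.66811405, -0.41580876,  0.61703055,  0.35000745],
       [ 0.51550907,  0.33930729,  0.7868424 , -1.46428382],
       [ 0.        ,  0.        ,  0.        ,  1.  
[... 274 characters left out ...]
99570134, -0.0183857 ,  0.09077888, -0.60958497],
       [-0.09127345, -0.02813135,  0.99542844, -0.89796376],
       [ 0.        ,  0.        ,  0.        ,  1.        ]])}
{'camera_matrix': array([[393.83156523,   0.        , 319.13169767],
       [  0.        , 393.83156523, 236.66488312],
       [  0.        ,   0.        ,   1.        ]]), 'hand_eye': array([[-5.55705587e-04,  9.53050731e-01,  3.02810165e-01,
         8.27356289e-02],
       [ 9.99999844e-01,  5.11154473e-04,  2.26377329e-04,
         9.16624769e-04],
       [ 6.09663085e-05,  3.02810243e-01, -9.53050866e-01,
        -1.46543953e-01],
       [ 0.00000000e+00,  0.00000000e+00,  0.00000000e+00,
         1.00000000e+00]])}
```

View pics/scene0.png

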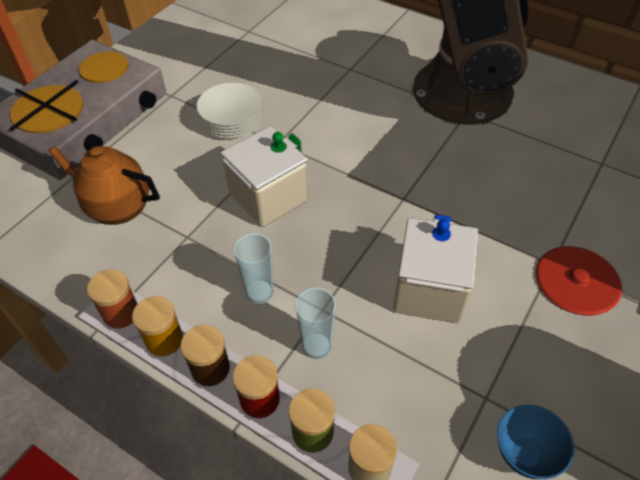

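View pics/top0.png

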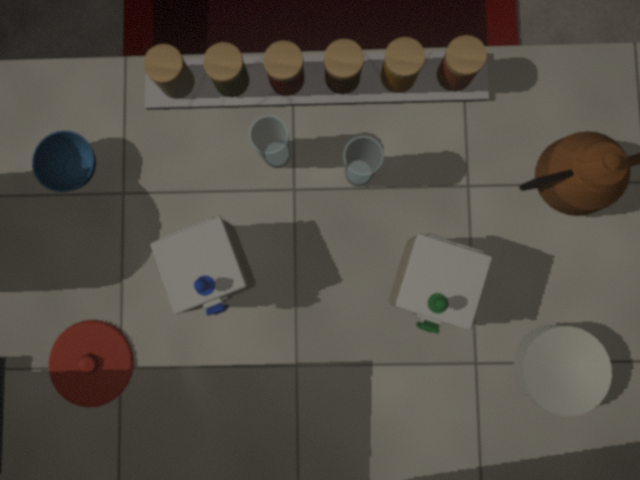

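The scene and top views agree. In the top view the blue knob is at about (204,285) with its latch at (216,309). The green canister's knob is at (438,302), and the glasses are at (272,140) and (361,160). Next I'll measure these points.

```bash
cat > h.py <<'E'
import cv2,numpy as np
from station import *
def px2w(n,u,v,d,p=None):
    p=p or camera_params(n);K=p["camera_matrix"];E=p["extrinsics"]
    c=np.array([(u-K[0,2])/K[0,0]*d,-(v-K[1,2])/K[1,1]*d,-d,1]);return (np.linalg.inv(E)@c)[:3]
def px2z(n,u,v,z):
    a=px2w(n,u,v,.5);b=px2w(n,u,v,1.);return a+(b-a)*(z-a[2])/(b[2]-a[2])
E
python3 - <<'E'
from h import *
im=cv2.imread("pics/top0.png");d=np.load("pics/top0.npy")
hsv=cv2.cvtColor(im,cv2.COLOR_BGR2HSV)
c=cv2.resize(im[205:330,140:265],None,fx=5,fy=5,interpolation=cv2.INTER_CUBIC);c=cv2.convertScaleAbs(c,alpha=1.5);cv2.imwrite("pics/topc.png",c[:600])
c=cv2.resize(cv2.imread("pics/scene0.png")[205:325,385:495],None,fx=5,fy=5,interpolation=cv2.INTER_CUBIC);cv2.imwrite("pics/scenec.png",c[:600])
for nm,u,v in(("knob",204,285),("lidc",195,258),("latch",216,309),("surf",270,330),("gl1",270,130),("gknob",438,302),("glid",448,275)):
    print(nm,d[v,u],px2w("top",u,v,d[v,u]).round(4))
ds=np.load("pics/scene0.npy")
for nm,u,v in(("knob",442,233),("lidc",440,258),("surf",350,200)):print("s",nm,px2w("scene",u,v,ds[v,u]).round(4))
# cloud of lid top
vv,uu=np.mgrid[205:330,140:265]
P=np.array([px2w("top",u,v,d[v,u]) for u,v in zip(uu.ravel()[::3],vv.ravel()[::3]) if d[v,u]>0]) if 0 else None
E
```

```text
knob 0.7922702 [0.5215 0.1673 0.1587]
lidc 0.83412105 [0.5636 0.1903 0.1212]
latch 0.8229262 [0.4842 0.1566 0.1242]
surf 0.94000584 [0.4399 0.0868 0.0006]
gl1 0.899103 [0.7796 0.0761 0.0725]
gknob 0.7835246 [ 0.4912 -0.1781  0.155 ]
glid 0.8183226 [ 0.5308 -0.2013  0.123 ]
s knob [0.5274 0.1772 0.138 ]
s lidc [0.5675 0.1944 0.1264]
s surf [ 0.4384 -0.0489  0.0017]
```

View pics/topc.png

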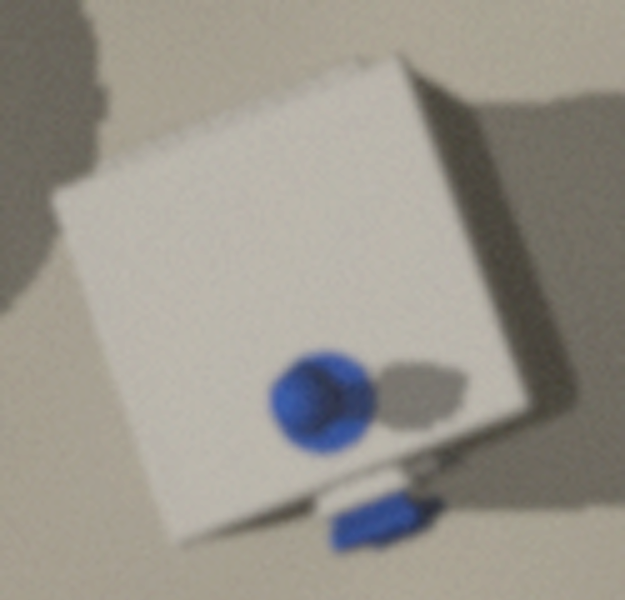

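View pics/scenec.png

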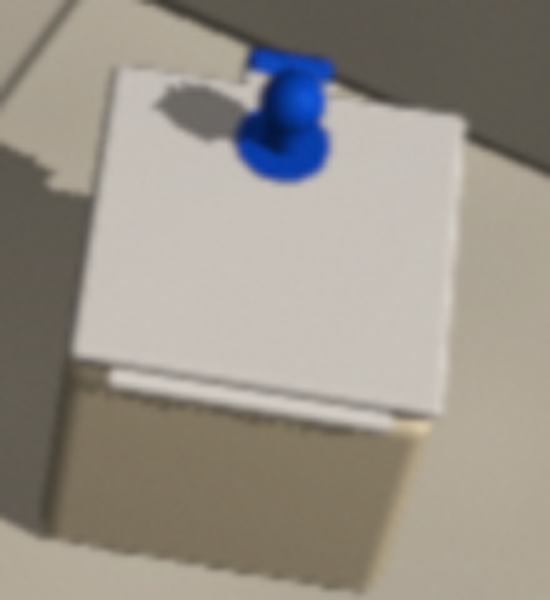

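In the crops the ball centre is at about (308,400) in the top crop and (294,98) in the scene crop. The lid corners in the top crop are (400,55), (55,195), (180,543) and (530,405).

```bash
python3 - <<'E'
from h import *
f=lambda x,y:(140+x/5,205+y/5)
for z in(.146,.150):
    print("top",px2z("top",*f(308,400),z),"scene",px2z("scene",385+294/5,205+98/5,z))
C=[px2z("top",*f(*c),.122) for c in((400,55),(55,195),(180,543),(530,405))]
C=np.array(C);print(C.round(4),C.mean(0))
e=[C[0]-C[3],C[1]-C[2],C[0]-C[1],C[3]-C[2]]
print([np.linalg.norm(x).round(4) for x in e],[np.degrees(np.arctan2(x[1],x[0])).round(2) for x in e])
E
python3 - <<'E'
import cv2,numpy as np
d=np.load('pics/top0.npy')
from h import *
d2=np.load('pics/scene0.npy')
# lid plane fit from both cams
for n,dd,box in(("top",d,(215,275,165,225)),("scene",d2,(240,275,410,465))):
    import cv2
    P=[]
    for v in range(box[0],box[1],2):
        for u in range(box[2],box[3],2):
            if dd[v,u]>0:
                w=px2w(n,u,v,dd[v,u])
                if .11<w[2]<.135:P.append(w)
    P=np.array(P);A=np.c_[P[:,:2]-[.56,.19],np.ones(len(P))];print(n,len(P),np.linalg.lstsq(A,P[:,2],rcond=None)[0])
E
```

```text
top [0.52148895 0.17389921 0.146     ] scene [0.51598051 0.17374272 0.146     ]
top [0.52150795 0.17294781 0.15      ] scene [0.51928524 0.17464838 0.15      ]
[[0.6289 0.1508 0.122 ]
 [0.5867 0.2598 0.122 ]
 [0.4779 0.2194 0.122 ]
 [0.5188 0.1103 0.122 ]] [0.55306584 0.18508436 0.122     ]
[np.float64(0.1174), np.float64(0.1161), np.float64(0.1169), np.float64(0.1166)] [np.float64(20.22), np.float64(20.37), np.float64(-68.84), np.float64(-69.46)]
top 754 [-0.06304732 -0.0236914   0.1251215 ]
scene 501 [-0.0474075  -0.01682055  0.12589042]
```

The knob is at about (0.5205, 0.1735, 0.149) and the hinge axis is at about +20.3°. The knob lies 35 mm from the lid centre, as it should. Both depth plane fits show the lid tilted about 0.05 rad, so it is probably uncaught. I'll move over, high and bowed outward.

Request:
play_rows(
  targets=[
    [0,0,0.0,0.03,0.045,0.002,1],
    [0,0,0.0,0.03,0.045,0.002,1],
    [0,0,0.0,0.03,0.045,0,1],
    [0,0,0.0,0.03,0.045,0,1],
    [0,0,0.0,0.03,0.045,0,1],
    [0,0,0.0,0.03,0.045,0,1],
    [0,0,0.0,0.03,0.045,0,1],
    [0,0,0.0,0.03,0.045,0,1],
    [0,0,0.0,0.015,0.045,0,1],
    [0,0,0.0,0.015,0.045,0,1],
  ],
  grip_force=15,
)

```text
t: 1.35
eef_pos: [0.4473, -0.1882, 0.236]
ee_rot: [3.134, -0.003, -2.887]
force: [0.7, -0.0, -0.4]
width: 0.0874
```

Request:
play_rows(
  targets=[
    [0,0,0.012,0.008,0.045,0,1],
    [0,0,0.012,0.008,0.045,0,1],
    [0,0,0.012,0.008,0.045,0,1],
    [0,0,0.012,0.008,0.045,0,1],
    [0,0,0.012,0.008,0.045,0,1],
    [0,0,0.012,0.008,0.045,0,1],
    [0,0,0.012,0.008,0.045,0,1],
    [0,0,0.012,0.008,0.03,0,1],
    [0,0,0.0,0.004,0.01,0,1],
    [0,0,0,0,0,0,1],
  ],
)

```text
t: 2.6
eef_pos: [0.5143, 0.1814, 0.2337]
ee_rot: [3.134, -0.007, -2.783]
force: [0.0, 0.4, 0.4]
width: 0.0876
```

```bash
python3 - <<'E'
from h import *
s=get_state();im,d=grab_frame("wrist");cv2.imwrite("pics/w1.png",im);np.save("pics/w1.npy",d)
print(s["t"],s["eef_pos"],s["ee_rot"],s["force"],s["q"]);np.save("pics/w1pose.npy",np.r_[s["eef_pos"],s["ee_rot"]])
E
```

```text
2.6 [0.51428349 0.18143391 0.23372494] [ 3.13407857 -0.00683062 -2.78336276] [0.0173838  0.38210385 0.38064695] [ 0.69182199  0.15280144 -0.27149804 -0.01022646 -1.15050995 -1.9002227 ]
```

View pics/w1.png

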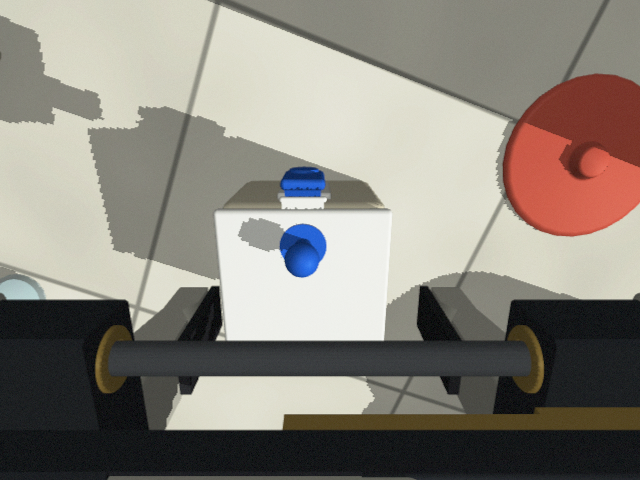

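In the wrist view the ball knob is at about (302,258). The near lid edge is level at row 211 and the latch is at (303,180), so the jaws are aligned.

```bash
python3 - <<'E'
from h import *
from scipy.spatial.transform import Rotation as R
p=np.load("pics/w1pose.npy");c=camera_params("wrist");K=c["camera_matrix"];H=c["hand_eye"]
T=np.eye(4);T[:3,:3]=R.from_euler("xyz",p[3:]).as_matrix();T[:3,3]=p[:3]
M=T@H
def ray(u,v,z):
    r=M[:3,:3]@np.array([(u-K[0,2])/K[0,0],-(v-K[1,2])/K[1,1],-1]);o=M[:3,3];return o+r*(z-o[2])/r[2]
for z in(.146,.149,.152):print(ray(302,258,z))
print(T[:3,:3])
a,b=ray(217,211,.124),ray(390,210.,.124);print(a,b,np.linalg.norm(a-b),np.degrees(np.arctan2(*(a-b)[1::-1])))
d=np.load("pics/w1.npy")
def pt(u,v):
    z=d[v,u];return (M@np.array([(u-K[0,2])/K[0,0]*z,-(v-K[1,2])/K[1,1]*z,-z,1]))[:3]
print(pt(302,256))
P=np.array([pt(u,v) for u in list(range(235,278,3))+list(range(335,375,3)) for v in range(220,330,3)]);P=P[(P[:,2]>.1)&(P[:,2]<.14)]
A=np.c_[P[:,:2]-[.55,.185],np.ones(len(P))];k=np.linalg.lstsq(A,P[:,2],rcond=None)[0];print(len(P),k,k[0]*np.cos(.354)+k[1]*np.sin(.354))
E
```

```text
[0.5225763  0.17456779 0.146     ]
[0.52149432 0.17428788 0.149     ]
[0.52041235 0.17400797 0.152     ]
[[-0.93649707 -0.35055908 -0.00903131]
 [-0.35060886  0.93651048  0.00464217]
 [ 0.00683056  0.00751383 -0.99994844]]
[0.5187659  0.11210102 0.124     ] [0.47782293 0.22029391 0.124     ] 0.11568071921341974 -69.27207067592337
[0.51655807 0.17289059 0.15936484]
1068 [-0.04791325 -0.01667429  0.12451453] -0.05072251218555358
```

The lid's tilt is -0.051 rad, so it is uncaught. The knob is at (0.521, 0.174, 0.1505) and all three cameras agree. I'll descend.

Request:
play_rows(
  targets=[
    [-0.0046,-0.009,0,0.0035,-0.0035,-0.02,1],
    [0,0,0,0.0035,-0.0035,-0.02,1],
    [0,0,0,0,0,-0.02,1],
    [0,0,0,0,0,-0.01,1],
    [0,0,0,0,0,-0.005,1],
    [0,0,0,0,0,0,1],
  ],
)

```text
t: 3.4
eef_pos: [0.5208, 0.1681, 0.1587]
ee_rot: [3.141, 0.002, -2.79]
force: [0.3, -0.8, 0.1]
width: 0.0878
```

Request:
play_rows(
  targets=[
    [0,0,0,0,0.006,-0.005,1],
    [0,0,0,0,0,-0.005,1],
    [0,0,0,0,0,-0.003,1],
    [0,0,0,0,0,0,1],
  ],
)

```text
t: 3.9
eef_pos: [0.5214, 0.1751, 0.1461]
ee_rot: [3.141, 0.005, -2.789]
force: [0.1, -0.8, -0.1]
width: 0.0877
```

```bash
python3 - <<'E'
from h import *
s=get_state();print(s["t"],s["eef_pos"],s["ee_rot"],s["force"])
im,d=grab_frame("wrist");cv2.imwrite("pics/w2.png",im)
im,d=grab_frame("scene");cv2.imwrite("pics/s2.png",cv2.resize(im[140:290,360:520],None,fx=4,fy=4,interpolation=cv2.INTER_CUBIC)[:600])
E
```

```text
3.9 [0.52137793 0.17514906 0.14612262] [ 3.14067771  0.00463164 -2.78919521] [ 0.10789545 -0.82345427 -0.14734675]
```

View pics/w2.png

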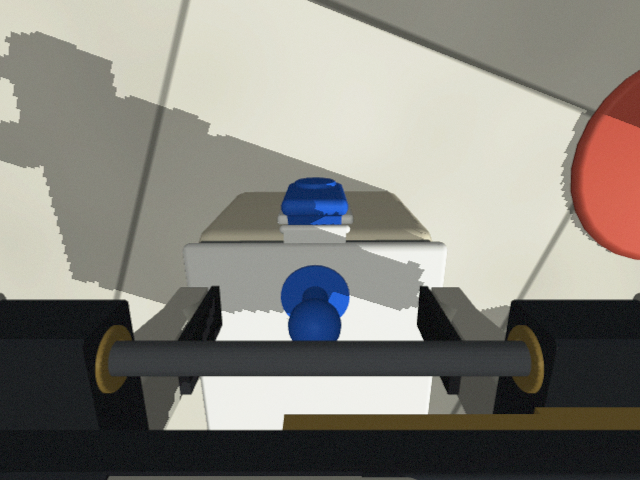

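View pics/s2.png

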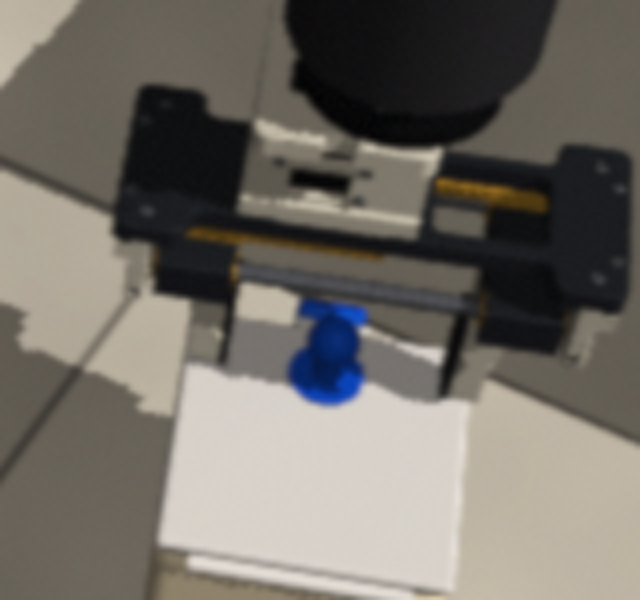

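The knob (315,323) sits between the pads, about 1.5 mm to one side, and the fingertips clear the lid and latch. I'll nudge over and close.

Request:
play_rows(
  targets=[
    [0,0,0,0.0005,-0.0015,-0.003,0.6],
    [0,0,0,0,0,0,0.3],
    [0,0,0,0,0,0,0.1],
    [0,0,0,0,0,0,0],
    [0,0,0,0,0,0,0],
  ],
  grip_force=25,
)

```text
t: 4.62
eef_pos: [0.5222, 0.1735, 0.1435]
ee_rot: [3.141, 0.006, -2.789]
force: [-0.5, 0.6, 0.4]
width: 0.0434
```

Request:
play_rows(
  targets=[
    [0,0,0,0,0,0,0],
    [0,0,0,0,0,0,0],
    [0,0,0,0,0,0,0],
    [0,0,0,0,0,0,0],
  ],
)

```text
t: 5.12
eef_pos: [0.5223, 0.1734, 0.1436]
ee_rot: [3.141, 0.006, -2.789]
force: [0.4, -0.7, 0.3]
width: 0.0204
```

The ball is gripped (20.4 mm opening). I'll tug gently.

Request:
play_rows(
  targets=[
    [0,0,0,0.0005,0.0002,0.0015,0],
    [0,0,0,0.0005,0.0002,0.0015,0],
    [0,0,0,0,0,0,0],
  ],
)

```text
t: 5.5
eef_pos: [0.5235, 0.1738, 0.1466]
ee_rot: [3.141, 0.006, -2.789]
force: [1.3, -0.3, -0.9]
width: 0.0204
```

It rose 3 mm at about 1 N, so the lid is free. I'll lift a little more and hold so the tug registers.

Request:
play_rows(
  targets=[
    [0,0,0,0.0006,0.0003,0.0025,0],
    [0,0,0,0.0006,0.0003,0.0025,0],
    [0,0,0,0,0,0,0],
    [0,0,0,0,0,0,0],
    [0,0,0,0,0,0,0],
  ],
)

```text
t: 6.12
eef_pos: [0.5259, 0.1748, 0.1519]
ee_rot: [3.141, 0.007, -2.789]
force: [3.6, -0.1, -3.2]
width: 0.02
```

```bash
python3 - <<'E'
from h import *
s=get_state();print(s["t"],s["eef_pos"],s["force"],s["width"])
im,d=grab_frame("wrist");cv2.imwrite("pics/w3.png",im)
E
```

```text
6.125 [0.52591863 0.17475804 0.1519406 ] [ 3.57309884 -0.1044822  -3.22165702] 0.020035310066212637
```

View pics/w3.png

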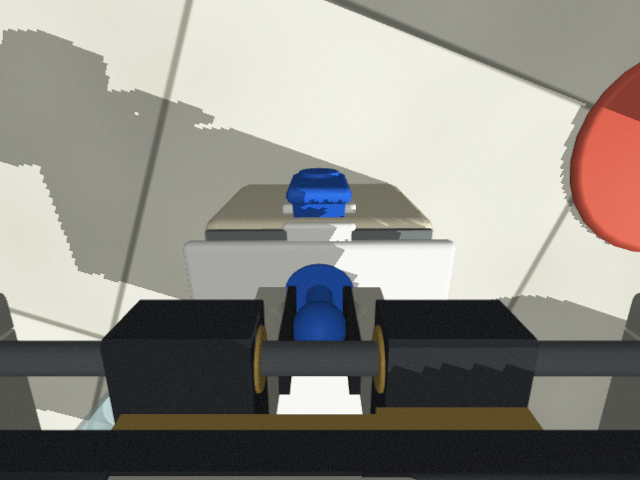

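The lid is clearly up, with a dark gap below its lip, and the ball is held at (319,325). Now I'll grip harder and press it down along its arc.

Request:
play_rows(
  targets=[
    [0,0,0,0,0,0,0],
    [0,0,0,-0.001,-0.0004,-0.003,0],
    [0,0,0,-0.001,-0.0004,-0.003,0],
    [0,0,0,-0.001,-0.0004,-0.003,0],
    [0,0,0,0,0,0,0],
  ],
  grip_force=50,
)

```text
t: 6.8
eef_pos: [0.5221, 0.1733, 0.143]
ee_rot: [3.141, 0.007, -2.789]
force: [-0.9, -1.3, 4.4]
width: 0.0194
```

Request:
play_rows(
  targets=[
    [0,0,0,-0.0003,-0.0001,-0.0015,0],
    [0,0,0,-0.0003,-0.0001,-0.0015,0],
  ],
)

```text
t: 7.05
eef_pos: [0.5217, 0.1731, 0.1417]
ee_rot: [3.141, 0.008, -2.789]
force: [-2.7, -1.0, 7.7]
width: 0.0197
```

Request:
play_rows(
  targets=[
    [0,0,0,0,0,-0.003,0],
    [0,0,0,0,0,-0.003,0],
  ],
)

```text
t: 7.3
eef_pos: [0.5207, 0.1727, 0.1379]
ee_rot: [3.142, 0.007, -2.788]
force: [-14.6, -2.1, 37.0]
width: 0.0196
```

The force rose to 37 N at z 0.1379, below the expected shut height of 0.139, so it has probably snapped home and bottomed out. I'll ease off and look.

Request:
play_rows(
  targets=[
    [0,0,0,0.0005,0,0.001,0],
    [0,0,0,0,0,0,0],
    [0,0,0,0,0,0,0],
  ],
)

```text
t: 7.68
eef_pos: [0.5207, 0.1728, 0.1391]
ee_rot: [3.141, 0.007, -2.788]
force: [-0.6, -0.2, -0.0]
width: 0.0194
```

```bash
python3 - <<'E'
from h import *
s=get_state();print(s["t"],s["eef_pos"],s["force"],s["width"])
im,d=grab_frame("wrist");cv2.imwrite("pics/w4.png",im)
E
```

```text
7.675 [0.52069947 0.17278885 0.13905777] [-0.61397425 -0.24593745 -0.00145444] 0.01937400984960076
```

View pics/w4.png

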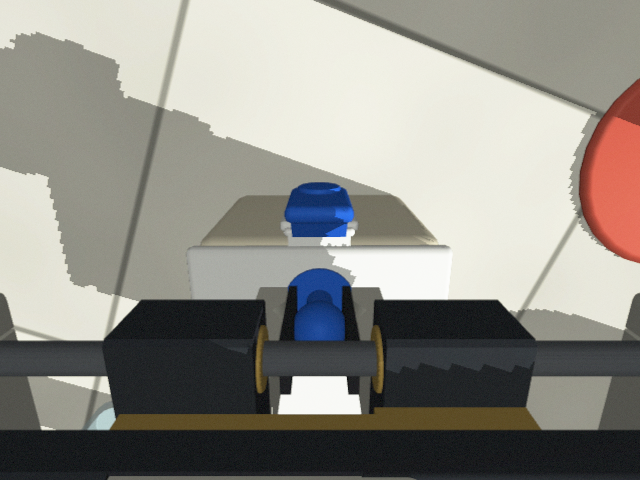

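At zero force z is 0.1391, exactly the predicted shut height, and the latch head has moved in over the lid's edge. I'll release and withdraw straight up.

Request:
play_rows(
  targets=[
    [0,0,0,0,0,0,0.3],
    [0,0,0,0,0,0,0.6],
    [0,0,0,0,0,0,0.9],
    [0,0,0,0,0,0,1],
    [0,0,0,0,0,0,1],
    [0,0,0,0,0,0,1],
    [0,0,0,0,0,0,1],
  ],
)

```text
t: 8.6
eef_pos: [0.5212, 0.1731, 0.1387]
ee_rot: [3.141, 0.008, -2.788]
force: [-0.1, 0.8, 0.6]
width: 0.0808
```

Request:
play_rows(
  targets=[
    [0,0,0,0,0,0.01,1],
    [0,0,0,0,0,0.02,1],
    [0,0,0,0,0,0.03,1],
    [0,0,0,0,0,0.03,1],
    [0,0,0,0,0,0.02,1],
    [0,0,0,0,0,0,1],
    [0,0,0,0,0,0,1],
    [0,0,0,0,0,0,1],
  ],
)

```text
t: 9.6
eef_pos: [0.5206, 0.1725, 0.2548]
ee_rot: [3.141, 0.008, -2.788]
force: [0.1, -0.3, -0.2]
width: 0.0875
```

```bash
python3 - <<'E'
from h import *
from scipy.spatial.transform import Rotation as R
s=get_state();print(s["t"],s["eef_pos"],s["force"],s["width"])
im,d=grab_frame("wrist");cv2.imwrite("pics/w5.png",im)
p=np.r_[s["eef_pos"],s["ee_rot"]]
im,_=grab_frame("scene");cv2.imwrite("pics/s5.png",im)
c=camera_params("wrist");K=c["camera_matrix"];H=c["hand_eye"]
T=np.eye(4);T[:3,:3]=R.from_euler("xyz",p[3:]).as_matrix();T[:3,3]=p[:3];M=T@H
def pt(u,v):
    z=d[v,u];return (M@np.array([(u-K[0,2])/K[0,0]*z,-(v-K[1,2])/K[1,1]*z,-z,1]))[:3]
P=np.array([pt(u,v) for u in list(range(240,278,3))+list(range(345,375,3)) for v in range(225,330,3)]);P=P[(P[:,2]>.1)&(P[:,2]<.14)]
A=np.c_[P[:,:2]-[.55,.185],np.ones(len(P))];k=np.linalg.lstsq(A,P[:,2],rcond=None)[0];print(len(P),k,k[0]*np.cos(.354)+k[1]*np.sin(.354))
E
```

```text
9.6 [0.52055005 0.17248061 0.25481704] [ 0.05993456 -0.27592727 -0.2309748 ] 0.08751537340877448
752 [-0.00037216  0.00040347  0.12126973] -0.00020921955059494961
```

View pics/w5.png

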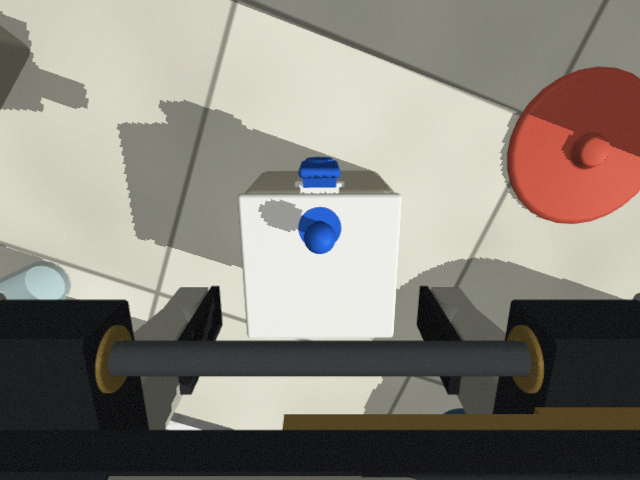

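View pics/s5.png

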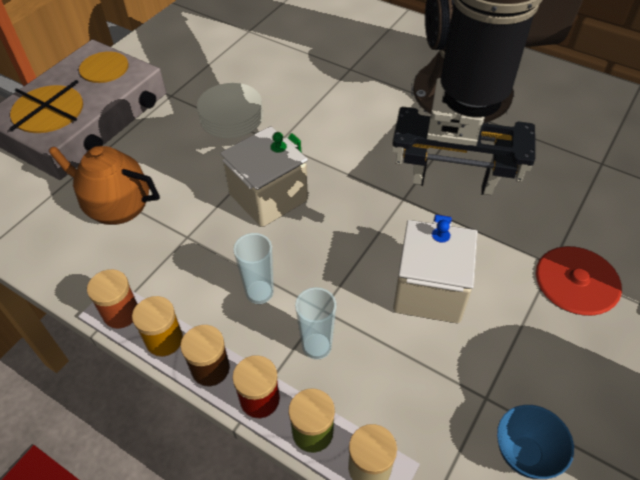

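The lid tilt is now 0.000 rad, the glasses at (255,268) and (316,322) haven't moved, and the gripper is clear of everything. I'll hand the job in.

```bash
python3 -c "
from station import *
print(job_done())"
```

```text
the job is handed in; nothing more can be done
None
```

The blue-knobbed lid was not caught, and it is now pressed shut and released.

**What I did:** Before I touched the lid, the wrist camera showed it tilted about 0.05 rad. I pinched the knob and tugged; the lid came up 3 mm at about 1 N and about 8 mm at 3–5 N. I then pressed it back down along its arc until it bottomed out, let go and moved up clear.

**Last checks:**
- **Lid:** the tilt measured 0.000 rad, and the jaw height at zero force matched the height expected for a shut lid. I didn't tug a second time to prove the catch; I judged it by those readings and by how the latch looked.
- **Glasses and green canister:** both glasses looked unmoved by eye in the final picture. I never brought the gripper near the green canister.
- **Gripper:** it was open with no load, touching nothing. The job was handed in at about 10 s of the 37 s allowed.

**One reading off plan:** the last push briefly read 37 N, above the 10–15 N needed, because it carried on after the lid had snapped home. The wrist limit is 120 N.

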